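Start the ring under the saucepan

ROBOT

A 6-joint arm with a two-finger parallel gripper is mounted at the origin on the work surface. World frame = base frame: x ahead of the robot, y to its left, z up, the work surface at z = 0. Lengths are in m, angles in rad, forces in N, time in s.
With the tool pointing down it reaches from about 0.375 to 0.825 m from the base axis. Payload 5.5 kg.
Tool frame: the origin (TCP) lies between the finger pads, 19 mm behind the fingertips; this is the grasp point; z points along the fingers, y is the line along which they close (so a half turn about z gives the same grasp; the last joint's range is limited). The gripper opens to 85 mm and grips with 20 to 120 N. Pads are 22 mm wide; open, the fingers measure 114 mm over their backs; the gripper's body (76 mm by 85 mm) begins 54 mm behind the grasp point. The pads swing forward as they close: fully open they stand 13 mm farther back than shut.
Start: joints at [-1.344, 0.314, -0.047, 1.21, 0, 1.571], TCP at [0.135, -0.585, 0.25] pointing down, gripper open.
Joint ranges: [-2.67, 2.67], [-0.69, 1.73], [-1.03, 1.25], [-2.08, 2.16], [-1.42, 1.45], [-3.14, 3.14]. Speed limits (rad/s): [2.39, 2.39, 3.01, 3.14, 3.14, 3.14].

INTERFACE

Orientations are given as a unit quaternion [w, x, y, z].
In Python, from station import r gives the robot as it stands. The module is installed in compiled form; this text tells all that it offers.
- The arm moves only by the shell command python3 -m handwheel 'ROWS'. ROWS is a JSON object of lists of equal length, an entry for each row: "offset": the shift along the tool's x, y, z in cm, a list of three; "spin": the turn about the tool's z in rad; "hand": the finger opening in cm, from 0 to 8.54. A call has 1 to 5 rows; each row is the pose to reach, as a shift and turn from the pose commanded when the call began, along the tool's axes at that moment; what a row does not reach only later rows make up. A row lasts 1/12 s, in which the tool goes at most 41.7 mm and 7.16 degrees, less where a joint would pass 70% of its speed; a pose out of reach is approached as far as the arm can. A call with a gripper value outside its range is refused whole. The fingers move at their own pace and stop on an object; the grip force is fixed at half the most. Time passes only in rows, so rows that repeat a pose let the fingers close. It gives the time, the measured TCP pose, the force, the opening and the grip force at its end, in the units of the state.
- r.state(): the state, without advancing time (a new reading comes with each control period).
- r.grab_frame(name): name is "scene" or "top"; returns the picture (420x560x3 uint8, red, green, blue); there is no depth.
- r.calibration(name): a dict with "fx", "fy", "cx", "cy" (pixels), "R" (3x3) and "t" (3): a world point X has camera coordinates R X + t. Camera axes: x right, y down, z forward; pixel columns grow to the right and rows downward; lengths in m; the calibration is good to about 2 mm. A picture is of the moment at which its call begins. calibration takes no time and is no camera call.
- r.job_done(): hands the job in; it is judged then, once.
The state is a dict: "time": time; "joints": joint angles; "dq": joint speeds; "joint_torque": joint torques, N m; "tool_pos": TCP position; "ee_rot": TCP orientation; "wrist_force": force on the tool from outside, world axes, zero at the start; "ft_torque": the same for the moment, N m; "grip_width": finger opening in m; "gripper_force": force on a finger pad.
Only numpy, scipy, OpenCV 4.12 (cv2) and the standard library are available. Lean on these libraries where they do the work, as an engineer would, in place of code of your own. Each camera call takes 0.05 s, during which the arm holds its last target. There are 200 camera calls.

TASK

Switch the hob on by pressing its large key with the fingertips, let it come up again, then press the one small key that belongs to the ring the lidded, long-handled saucepan stands on (the four small keys are laid out like the four rings). Press each gently, right down for a moment, press no other key, leave the pans and everything else where they stand without lifting anything, and finish with the hand raised clear, a good hand's breadth above the keys.

Things in the scene. Friction and masses are not known exactly. Their poses are not given: they have to be found in the camera images.
- hob: black glass hob, 420 x 580 x 40 mm, fixed. Origin: centre of its underside; x points to its far edge, y to its left (near, far, left, right as seen from the robot). A panel 155 mm wide along its right-hand side carries five round metal keys: one large, four small in a two-by-two block 48 mm apart. The four rings left of it lie in the same two-by-two arrangement as the small keys
- saucepan: tall lidded steel saucepan with one long handle, 154 mm across, body 118 mm high with a lid loop up to 137 mm; it stands on one of the four rings, about centred (within 10 mm). Origin: centre of its underside; the handle points along its x, reaching 242 mm from the centre at about 90 to 132 mm above the glass, so it may overhang another ring
- ring_near_left (a point): centre of the near left ring, on the glass; rings are 176 mm across
- ring_near_right (a point): centre of the near right ring, on the glass; rings are 176 mm across
- ring_far_left (a point): centre of the far left ring, on the glass; rings are 176 mm across
- ring_far_right (a point): centre of the far right ring, on the glass; rings are 176 mm across
- key_near_left_top (a point): centre of the top of the small key of the near left ring, at the near left corner of the block of four; metal cap 20 mm across. Released it stands 24 mm above the glass and 12 mm above the rim of its fixed black collar; it moves straight down with the key when pressed
- key_near_left (a joint): how far the near left key is pressed: 0 released, 0.008 m fully down; it starts to move at about 1.5 N, 5 N takes it fully down to a hard stop, and it springs back by itself. It counts as pressed beyond 0.004 m
- key_near_right_top (a point): centre of the top of the small key of the near right ring, at the near right corner of the block of four; metal cap 20 mm across. Released it stands 24 mm above the glass and 12 mm above the rim of its fixed black collar; it moves straight down with the key when pressed
- key_near_right (a joint): how far the near right key is pressed: 0 released, 0.008 m fully down; it starts to move at about 1.5 N, 5 N takes it fully down to a hard stop, and it springs back by itself. It counts as pressed beyond 0.004 m
- key_far_left_top (a point): centre of the top of the small key of the far left ring, at the far left corner of the block of four; metal cap 20 mm across. Released it stands 24 mm above the glass and 12 mm above the rim of its fixed black collar; it moves straight down with the key when pressed
- key_far_left (a joint): how far the far left key is pressed: 0 released, 0.008 m fully down; it starts to move at about 1.5 N, 5 N takes it fully down to a hard stop, and it springs back by itself. It counts as pressed beyond 0.004 m
- key_far_right_top (a point): centre of the top of the small key of the far right ring, at the far right corner of the block of four; metal cap 20 mm across. Released it stands 24 mm above the glass and 12 mm above the rim of its fixed black collar; it moves straight down with the key when pressed
- key_far_right (a joint): how far the far right key is pressed: 0 released, 0.008 m fully down; it starts to move at about 1.5 N, 5 N takes it fully down to a hard stop, and it springs back by itself. It counts as pressed beyond 0.004 m
- key_power_top (a point): centre of the top of the large on/off key, beyond the small keys; metal cap 36 mm across. Released it stands 24 mm above the glass and 12 mm above the rim of its fixed black collar; it moves straight down with the key when pressed
- key_power (a joint): how far the large on/off key is pressed: 0 released, 0.008 m fully down; it starts to move at about 1.5 N, 5 N takes it fully down to a hard stop, and it springs back by itself. It counts as pressed beyond 0.004 m
- shallow_pan: shallow dark open pan with two small loop handles, 160 mm across, 45 mm high; loose, to be left alone. Origin: centre of its underside
- oven_dish: open round white ceramic dish, 130 mm across, 65 mm high; loose, to be left alone. Origin: centre of its underside
- loose_lid: flat steel lid lying on its own, 144 mm across, knob up to 39 mm; loose, to be left alone. Origin: centre of its underside
- timer: round white kitchen timer lying on the key panel, nearer than the keys, 60 mm across, 38 mm high; loose, to be left alone. Origin: centre of its underside
- pinch_bowl: small white bowl standing on the counter just right of the hob, 64 mm across, 30 mm high; loose, to be left alone. Origin: centre of its underside
- mill: dark wooden pepper mill on the counter, 54 mm across, 142 mm high; loose, to be left alone. Origin: centre of its underside

How it is judged:
By the outcome, as a careful person would: the job done as asked, in the order asked, and still so for the second after the job is handed in, with the robot touching nothing.
It also fails if it takes over 38 s, if anything falls off the work surface, if the arm or the gripper's body presses on something with over 40 N, if the wrist force passes 120 N, or if a joint passes its speed limit or range.

## Working session

There is one attempt and no reset: what is moved stays moved. The work goes in short steps, Python scripts to look and compute and a shell command to move; the robot and the scene stay as the last step left them, time stands still between calls to the robot, and variables do not carry over. Pictures are saved under pics/ and viewed, at most 10 in all, crops included, and the job is handed in when it is done.

```bash
mkdir -p pics; python3 - <<'E'
from station import r
import cv2,numpy as np
for n in("scene","top"):
    cv2.imwrite(f"pics/{n}0.png",r.grab_frame(n)[:,:,::-1]); c=r.calibration(n); print(n,{k:np.round(v,4).tolist() for k,v in c.items()})
s=r.state();print(s["time"],s["tool_pos"],s["ee_rot"],s["wrist_force"],s["grip_width"])
E
```

```text
scene {'fx': 398.7481, 'fy': 398.7481, 'cx': 278.0173, 'cy': 210.6694, 'R': [[0.5419, 0.8405, -0.0061], [0.5986, -0.391, -0.6991], [-0.59, 0.3752, -0.715]], 't': [-0.3664, -0.2269, 1.3862]}
top {'fx': 526.637, 'fy': 526.637, 'cx': 273.1385, 'cy': 203.2623, 'R': [[0.0176, -0.9998, -0.0096], [-0.9946, -0.0165, -0.1021], [0.1019, 0.0114, -0.9947]], 't': [0.1134, 0.526, 1.343]}
0.1 [ 0.13478547 -0.58417731  0.24922735] [-7.47154931e-04  9.93580145e-01  1.13127929e-01 -9.79555338e-05] [-0.30285654 -0.03128878 -0.2484127 ] 0.08503254060345788
```

View pics/scene0.png

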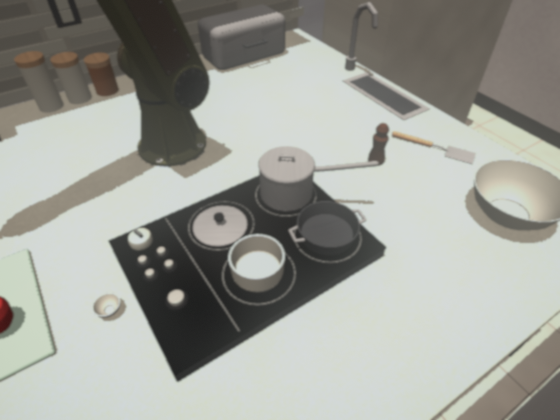

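View pics/top0.png

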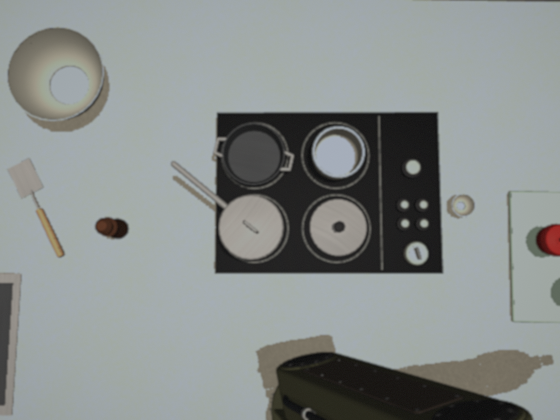

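The saucepan (top view 252,227) stands on the near left ring, with its handle pointing far left. Its key is the near left one, at about (404,223) in top and (161,251) in scene. The power key is at (413,167) in top and (176,297) in scene. Next I'll triangulate the keys.

```bash
cat > h.py <<'E'
import cv2,numpy as np
from station import r
def P(n):
    c=r.calibration(n);K=np.array([[c["fx"],0,c["cx"]],[0,c["fy"],c["cy"]],[0,0,1]])
    return K@np.c_[np.array(c["R"]),np.array(c["t"])]
def blob(g,p,w):
    x,y=p;c=g[y-w:y+w+1,x-w:x+w+1].astype(float);t=(c.max()+np.median(c[[0,-1]]))/2
    n,l,s,q=cv2.connectedComponentsWithStats((c>t).astype(np.uint8))
    i=1+np.argmin(np.hypot(*(q[1:]-w).T));return q[i]+[x-w,y-w],s[i,2:]
def tri(a,b):
    X=cv2.triangulatePoints(P("scene"),P("top"),np.float64(a),np.float64(b));X=(X[:3]/X[3]).ravel()
    e=[np.round((lambda v:v[:2]/v[2])(P(n)@np.r_[X,1])-q,1) for n,q in(("scene",a),("top",b))];return X,e
def ray(n,p,z):
    M=P(n);H=M[:,[0,1,3]].copy();H[:,2]+=M[:,2]*z;v=np.linalg.solve(H,[*p,1]);return v[:2]/v[2]
E
python3 - <<'E'
from h import *
g={n:cv2.imread(f"pics/{n}0.png",0) for n in("scene","top")}
K={"NL":((161,251),(404,223),6),"NR":((143,259),(423,223),6),"FL":((169,264),(404,205),6),"FR":((150,272),(423,205),6),"PW":((176,297),(413,167),11)}
for k,(a,b,w) in K.items():
    A,sa=blob(g["scene"],a,w);B,sb=blob(g["top"],b,w)
    X,e=tri(A,B);print(k,A.round(1),sa,B.round(1),sb,X.round(4),e,"z=.064:",ray("top",B,.064).round(4),ray("scene",A,.064).round(4))
im=[cv2.resize(g["top"][140:280,360:490],None,fx=3,fy=3,interpolation=3),cv2.resize(g["scene"][210:330,100:230],None,fx=3.5,fy=3.5,interpolation=3)]
h=420
cv2.imwrite("pics/crop.png",np.hstack([i[:h] for i in im])[:, :800])
E
```

```text
NL [160.5 249.7] [ 8  7 42] [404.8 222.9] [ 8  8 49] [ 0.4756 -0.2115  0.0639] [array([ 0.9, -0. ]), array([0.5, 0.2])] z=.064: [ 0.476  -0.2102] [ 0.4745 -0.2134]
NR [141.6 258.5] [ 8  7 42] [423.8 222.9] [ 8  8 49] [ 0.4764 -0.2595  0.0634] [array([ 1.1, -0. ]), array([0.6, 0.2])] z=.064: [ 0.4768 -0.2579] [ 0.4756 -0.2617]
FL [168.2 262.8] [ 8  7 47] [404.2 204.1] [ 8  8 48] [ 0.5232 -0.2105  0.0632] [array([ 1., -0.]), array([0.5, 0.2])] z=.064: [ 0.5236 -0.2091] [ 0.5227 -0.2126]
FR [149.1 271.9] [ 9  7 49] [423.2 204.1] [ 8  8 48] [ 0.5241 -0.2583  0.0634] [array([ 0.9, -0. ]), array([0.5, 0.2])] z=.064: [ 0.5244 -0.2569] [ 0.5234 -0.2602]
PW [175.3 296.4] [ 16  14 186] [412.6 166.7] [ 14  14 162] [ 0.6194 -0.2327  0.0627] [array([ 1., -0.]), array([0.5, 0.2])] z=.064: [ 0.6197 -0.2311] [ 0.6192 -0.2347]
```

View pics/crop.png

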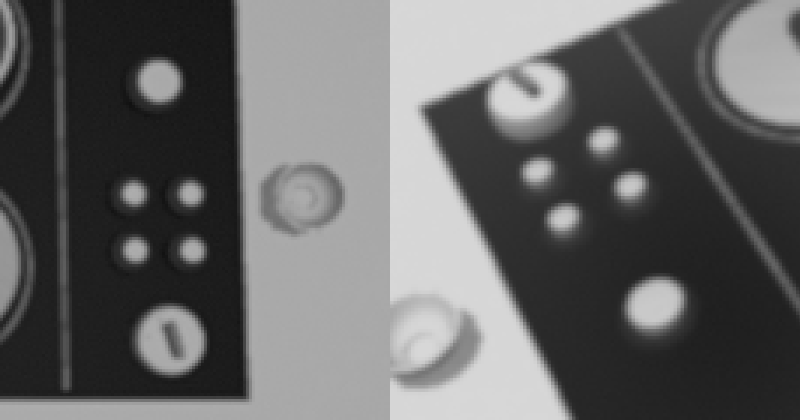

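Keys measured: spacing 48 mm and tops at z≈0.0635, both as expected. NL is at (0.4755,-0.2115) and power at (0.6193,-0.2327). I'll close the fingers and travel high.

```bash
python3 -m handwheel '{"offset":[[1.8,-0.8,0],[4.6,-2,0],[8,-3.4,0],[11.4,-4.85,0],[14.8,-6.3,0]],"spin":[0,0,0,0,0],"hand":[0,0,0,0,0]}'
python3 -m handwheel '{"offset":[[3.4,-1.45,0],[6.8,-2.9,0],[10.2,-4.35,0],[13.6,-5.8,0],[17,-7.25,0]],"spin":[0,0,0,0,0],"hand":[0,0,0,0,0]}'
python3 -m handwheel '{"offset":[[3.4,-1.45,0],[6.8,-2.9,0],[10.2,-4.35,0],[13.6,-5.8,0],[17,-7.25,0]],"spin":[0,0,0,0,0],"hand":[0,0,0,0,0]}'
python3 -m handwheel '{"offset":[[3,-1.2,0],[5,-2.1,1],[6.2,-2.6,3],[6.3,-2.6,6],[6.3,-2.6,8]],"spin":[0,0,0,0,0],"hand":[0,0,0,0,0]}'
python3 -m handwheel '{"offset":[[0,0,0],[0,0,0]],"spin":[0,0],"hand":[0,0]}'
cat >> h.py <<'E'
from scipy.spatial.transform import Rotation as Ro
def go(T):
    s=r.state();R=Ro.from_quat(s["ee_rot"],scalar_first=True).as_matrix()
    print("pos",s["tool_pos"].round(4),"F",s["wrist_force"].round(2),"w",round(s["grip_width"],4),"t",s["time"],"zaxis",R[:,2].round(4),"offset cm",(R.T@(np.array(T)-s["tool_pos"])*100).round(2))
E
python3 -c "
from h import *
go([.6193,-.2327,.0635+.019])
for n in('scene','top'): cv2.imwrite(f'pics/{n}1.png',r.grab_frame(n)[:,:,::-1])
a=cv2.imread('pics/scene1.png')[160:360,60:260];b=cv2.imread('pics/top1.png')[110:310,330:530]
cv2.imwrite('pics/c1.png',cv2.resize(np.hstack([a,b]),None,fx=2,fy=2,interpolation=3))"
```

```text
time: 0.52
tool_pos: [0.2657, -0.4887, 0.2496]
ee_rot: [-0.0, 0.994, 0.113, -0.0]
wrist_force: [0.4, -1.4, 0.3]
grip_width: 0.0255
gripper_force: 0.0
time: 0.93
tool_pos: [0.4154, -0.3796, 0.2497]
ee_rot: [-0.0, 0.994, 0.113, -0.0]
wrist_force: [-0.1, -0.8, -0.5]
grip_width: -0.0001
gripper_force: 0.0
time: 1.35
tool_pos: [0.5647, -0.2707, 0.2496]
ee_rot: [-0.0, 0.994, 0.113, -0.0]
wrist_force: [1.0, -1.0, -0.5]
grip_width: 0.0004
gripper_force: 0.0
time: 1.77
tool_pos: [0.6194, -0.2314, 0.1672]
ee_rot: [-0.0, 0.993, 0.114, -0.001]
wrist_force: [-0.6, -0.2, 0.1]
grip_width: 0.0001
gripper_force: 0.0
time: 1.93
tool_pos: [0.618, -0.2322, 0.1686]
ee_rot: [-0.001, 0.994, 0.113, -0.002]
wrist_force: [-1.2, -1.0, 0.7]
grip_width: 0.0003
gripper_force: 0.0
pos [ 0.618  -0.2322  0.1686] F [-1.23 -0.99  0.7 ] w 0.0003 t 1.9333 zaxis [-0.0035  0.0013 -1.    ] offset cm [0.14 0.1  8.61]
```

View pics/c1.png

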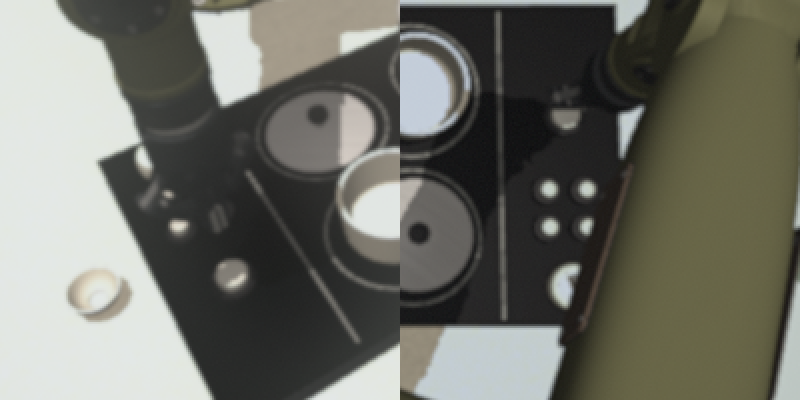

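The fingers are over the power key (crop left 232,275; right 566,115) and the picture agrees with the numbers. Now descending to just above it.

```bash
python3 -m handwheel '{"offset":[[0,0.05,2],[0.1,0.1,4.5],[0.1,0.1,6.5],[0.1,0.1,7.7],[0.1,0.1,8]],"spin":[0,0,0,0,0],"hand":[0,0,0,0,0]}' >/dev/null
python3 -m handwheel '{"offset":[[0,0,0],[0,0,0]],"spin":[0,0],"hand":[0,0]}' >/dev/null; python3 -c "
from h import *
go([.6193,-.2327,.0635+.019])"
python3 -m handwheel '{"offset":[[0,0,0.1],[0,0,0.3],[0,0,0.5],[0,0,0.6],[0,0,0.7]],"spin":[0,0,0,0,0],"hand":[0,0,0,0,0]}' |egrep 'time|pos|wrist'
python3 -m handwheel '{"offset":[[0,0,0.1],[0,0,0.2],[0,0,0.3],[0,0,0.3],[0,0,0.3]],"spin":[0,0,0,0,0],"hand":[0,0,0,0,0]}' |egrep 'time|pos|wrist'
```

```text
pos [ 0.6213 -0.234   0.0917] F [-0.46 -0.34  1.15] w 0.0 t 2.6167 zaxis [ 2.1e-03 -7.0e-04 -1.0e+00] offset cm [-0.17 -0.17  0.92]
time: 3.03
tool_pos: [0.6204, -0.2335, 0.083]
wrist_force: [0.1, -1.0, -0.5]
time: 3.45
tool_pos: [0.6204, -0.2335, 0.0801]
wrist_force: [-0.8, -0.0, 2.7]
```

```bash
python3 -m handwheel '{"offset":[[0,0,0.1],[0,0,0.2],[0,0,0.3],[0,0,0.4],[0,0,0.4]],"spin":[0,0,0,0,0],"hand":[0,0,0,0,0]}' |egrep 'time|pos|wrist'
python3 -m handwheel '{"offset":[[0,0,0.05],[0,0,0.1],[0,0,0.15],[0,0,0.2],[0,0,0.2]],"spin":[0,0,0,0,0],"hand":[0,0,0,0,0]}' |egrep 'time|pos|wrist'
```

```text
time: 3.87
tool_pos: [0.6204, -0.2335, 0.076]
wrist_force: [-1.6, 1.0, 4.8]
time: 4.28
tool_pos: [0.6205, -0.2335, 0.0747]
wrist_force: [-2.3, 1.6, 9.0]
```

The key hit its stop at 9 N with z down 8 mm, so it is fully pressed. Rising, then on to the near left key.

```bash
python3 -m handwheel '{"offset":[[0,0,0],[0,0,-0.8],[0,0,-2.5],[0,0,-5],[0,0,-7]],"spin":[0,0,0,0,0],"hand":[0,0,0,0,0]}' |egrep 'pos|wrist'
python3 -m handwheel '{"offset":[[-2,-0.8,0],[-5.5,-2.2,0],[-9,-3.6,0],[-12,-4.8,0],[-13.6,-5.4,0]],"spin":[0,0,0,0,0],"hand":[0,0,0,0,0]}' |egrep 'pos|wrist'
python3 -m handwheel '{"offset":[[0,0,0.3],[0,0,1.3],[0,0,2.5],[0,0,2.8],[0,0,2.8]],"spin":[0,0,0,0,0],"hand":[0,0,0,0,0]}' |egrep 'pos|wrist'
python3 -c "
from h import *
go([.4755,-.2115,.0635+.019])
for n in('scene','top'): cv2.imwrite(f'pics/{n}2.png',r.grab_frame(n)[:,:,::-1])
a=cv2.imread('pics/scene2.png')[200:330,90:220];b=cv2.imread('pics/top2.png')[140:270,360:490]
cv2.imwrite('pics/c2.png',cv2.resize(np.hstack([a,b]),None,fx=3,fy=3,interpolation=3))"
```

```text
tool_pos: [0.6202, -0.2334, 0.1447]
wrist_force: [1.5, -0.6, -0.0]
tool_pos: [0.4716, -0.2104, 0.1434]
wrist_force: [-0.8, -0.6, -0.5]
tool_pos: [0.4758, -0.2113, 0.1145]
wrist_force: [-0.9, 1.0, -0.8]
pos [ 0.4758 -0.2113  0.1145] F [-0.88  0.98 -0.79] w 0.0001 t 5.5333 zaxis [-1.8e-03  9.0e-04 -1.0e+00] offset cm [-0.03  0.02  3.2 ]
```

View pics/c2.png

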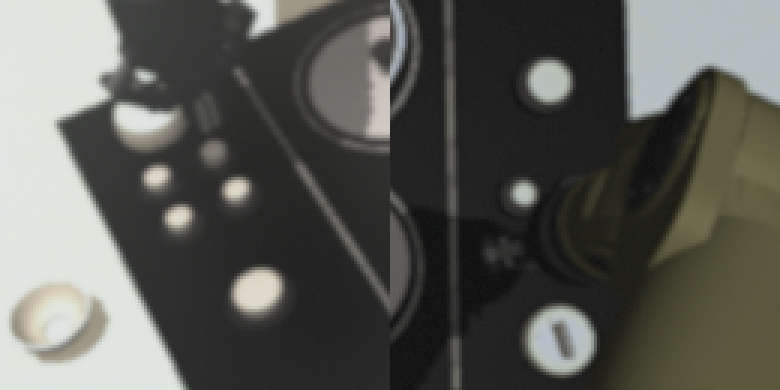

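The fingertips hang directly over the near left key (left crop 213,152), the power key is back up, and the timer is clear. Pressing now.

```bash
python3 -m handwheel '{"offset":[[0,0,0.5],[0,0,1.5],[0,0,2.2],[0,0,2.5],[0,0,2.6]],"spin":[0,0,0,0,0],"hand":[0,0,0,0,0]}' |egrep 'pos|wrist'
python3 -m handwheel '{"offset":[[0,0,0.2],[0,0,0.4],[0,0,0.6],[0,0,0.7],[0,0,0.8]],"spin":[0,0,0,0,0],"hand":[0,0,0,0,0]}' |egrep 'pos|wrist'
python3 -m handwheel '{"offset":[[0,0,0.1],[0,0,0.2],[0,0,0.3],[0,0,0.4],[0,0,0.4]],"spin":[0,0,0,0,0],"hand":[0,0,0,0,0]}' |egrep 'time|pos|wrist'
```

```text
tool_pos: [0.4749, -0.2111, 0.0888]
wrist_force: [-0.5, 0.3, -0.6]
tool_pos: [0.4758, -0.2115, 0.0821]
wrist_force: [-0.2, -0.4, 2.1]
time: 6.88
tool_pos: [0.4758, -0.2115, 0.078]
wrist_force: [-0.1, -0.9, 3.8]
```

```bash
python3 -m handwheel '{"offset":[[0,0,0.1],[0,0,0.2],[0,0,0.3],[0,0,0.35],[0,0,0.35]],"spin":[0,0,0,0,0],"hand":[0,0,0,0,0]}' |egrep 'pos|wrist'
python3 -m handwheel '{"offset":[[0,0,0.05],[0,0,0.1],[0,0,0.15],[0,0,0.15]],"spin":[0,0,0,0],"hand":[0,0,0,0]}' |egrep 'pos|wrist'
```

```text
tool_pos: [0.4758, -0.2115, 0.0747]
wrist_force: [-2.5, -0.2, 5.0]
tool_pos: [0.4759, -0.2115, 0.0745]
wrist_force: [-4.4, 2.7, 18.5]
```

The stop is reached. Raising straight up.

```bash
python3 -m handwheel '{"offset":[[0,0,-0.3],[0,0,-1.3],[0,0,-3.5],[0,0,-6.5],[0,0,-10]],"spin":[0,0,0,0,0],"hand":[0,0,0,0,0]}' |egrep 'pos|wrist'
python3 -m handwheel '{"offset":[[0,0,-3],[0,0,-5.5],[0,0,-7],[0,0,-8],[0,0,-8]],"spin":[0,0,0,0,0],"hand":[0,0,0,0,0]}' |egrep 'pos|wrist'
python3 -m handwheel '{"offset":[[0,0,0],[0,0,0],[0,0,0],[0,0,0],[0,0,0]],"spin":[0,0,0,0,0],"hand":[0,0,0,0,0]}' |egrep 'time|pos|wrist'
python3 -c "
from h import *
cv2.imwrite('pics/scene3.png',r.grab_frame('scene')[:,:,::-1])"
```

```text
tool_pos: [0.4743, -0.2108, 0.1727]
wrist_force: [0.0, 0.1, -0.4]
tool_pos: [0.4768, -0.2119, 0.2551]
wrist_force: [-0.1, -1.1, -0.4]
time: 8.88
tool_pos: [0.4752, -0.2112, 0.252]
wrist_force: [0.2, 0.4, 0.4]
```

View pics/scene3.png

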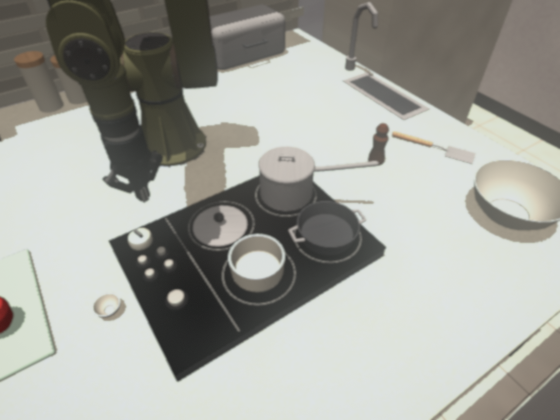

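The keys are up again (near left at 161,251, in the arm's shadow). Pans, timer and bowl stand where they did, and the hand is well clear.

```bash
python3 -c "
from station import r
print(r.job_done())"
```

```text
the job is handed in; nothing more can be done
None
```

I pressed the large key and then the near left key (the saucepan's ring) right down, at peak readings of 9 N and 18.5 N. Both came up again, nothing else was moved, and the job was handed in at about 9 s with the fingertips about 17 cm above the keys; no verdict was returned.

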